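# Clamp a thin cup lightly under the marking hood

## Task

Stand the thin steel cup that is on the green bench top upright in the open loading bay of the clamping fixture and let go of it, then slide the fixture's jaw by its black grip so that it pushes the cup in under the hood, up to the end stop hidden inside, and leave it clamped there by the jaw's sprung pad with a light pressure of about 7 N (at least 3 N, at most 12 N) after you let go. Never squeeze the cup with the jaw beyond 18 N, do not tip it over, and leave the other things on the bench where they are.

Things in the scene. Friction and masses are not known exactly. Their poses are not given: they have to be found in the camera images.
- cup: thin steel cup, plain steel outside and black inside, open at the top, 62 mm outside diameter, 52 mm high, about 0.12 kg, standing upright on the green bench top, apart from the fixture; origin at the centre of its underside, z up. (Similar cups stand on the white cabinet to the left; they are not meant.)
- fixture: aluminium clamping fixture fixed to the bench, base plate 100 mm (its x) by 320 mm (its y), 8 mm thick. Origin at the centre of the plate's underside, z up; the jaw slides along its +y. Two guide walls along y, inner faces at x = +-35 mm, tops at z = 22 mm, keep the cup in line. The loading bay is open from y = -32 mm (pad, jaw fully back) to y = +60 mm, where the hood begins
- hood (a point): middle of the hood's mouth at the underside of its roof, fixture x = 0, y = +60, z = 66 mm (7 mm over the rim of a cup in the channel); axes as the fixture's. The grey hood covers the channel from here to y = +155 mm; roof top z = 70 mm, sides at x = +-46 to 50 mm. The end stop inside is locked at a setting that differs from job to job: its face is somewhere at y = +103 to +138 mm
- bay (a point): middle of the loading bay, on the top face of the base plate (on which the cup stands), at fixture x = 0, y = +20 mm, z = 8 mm; axes as the fixture's
- jaw: the jaw on its sliding carriage (66 x 50 mm, top at fixture z = 35 mm). Origin: middle of the carriage's underside, fixture x = 0, z = 9 mm, y = -125 mm when fully back; axes as the fixture's. Its nose carries a rubber pad, 40 mm wide, 30 mm high (z = 19 to 49 mm), sprung along y: front face 93 mm ahead (+y) of the origin when free, yields up to 12 mm, about 1.5 N per mm
- grip (a point): centre of the black upright grip block on the jaw: 26 mm (x) by 16 mm (y) by 48 mm high, fixture z = 48 to 96 mm, this point at z = 77 mm; moves with the jaw, which can slide 150 mm toward the hood (+y), with friction of about 14 N, and stays where it is left. Axes as the fixture's
- cutter: black hand deburring tool with yellow caps, 30 x 104 x 29 mm, lying; origin at the centre of its underside; to be left alone
- gauge_pin: plain steel plug gauge, 24 mm across, 63 mm high, standing on end; origin at the centre of its underside; to be left alone
- snips: small snips with red handles, 32 x 117 x 9 mm, lying; origin at the centre of its underside; to be left alone
- oil_bottle: small oil bottle, 35 mm across, 106 mm high, standing; origin at the centre of its underside; to be left alone

How it is judged:
By the outcome, as a careful person would: the job done as asked, in the order asked, and still so for the second after the job is handed in, with the robot touching nothing.
It also fails if it takes over 59 s, if anything falls off the work surface, if the arm or the gripper's body presses on something with over 40 N, if the wrist force passes 120 N, or if a joint passes its speed limit or range.

## Robot

A 6-joint arm with a two-finger parallel gripper is mounted at the origin on a cart in front of the work surface, level with it; the furniture and walls round the work are solid. World frame = base frame: x ahead of the robot, y to its left, z up, the work surface at z = 0. Lengths are in m, angles in rad, forces in N, time in s.
With the tool pointing down it reaches from about 0.275 to 0.75 m from the base axis. Payload 10.2 kg.
Tool frame: the origin (TCP) lies midway between the tips of the shut fingers; the grasp point (between the pads) lies 19 mm behind it (env.hold_point_z is the distance from the TCP to the grasp point, in m); z points along the fingers, y is the line along which they close (so a half turn about z gives the same grasp; the last joint's range is limited). The gripper opens to 85 mm and grips with 20 to 120 N. Pads are 22 mm wide; open, the fingers measure 114 mm over their backs; the gripper's body (76 mm by 85 mm) begins 54 mm behind the grasp point. The pads swing forward as they close: fully open they stand 13 mm farther back than shut.
Start: joints at [-1.457, 0.313, 1.498, -0, 1.331, -0.223], TCP at [0.173, -0.496, 0.231] pointing down, gripper open.
Joint ranges: [-2.94, 2.94], [-0.97, 2.17], [0.19, 2.56], [-1.23, 4.37], [0.02, 3.11], [-2.88, 2.88]. Speed limits (rad/s): [2.39, 2.39, 3.01, 3.14, 3.14, 3.14].

## Interface

Orientations are given as a unit quaternion [x, y, z, w].
In Python, from bench import env, kinematics, monitor, eyes, job gives the robot as it stands. The module is installed in compiled form; this text tells all that it offers. Calls block until the motion is done:
- env.reach(position, orientation): joint-space move of the TCP to a pose.
- env.movel(position, velocity=0.15, frame=None, guard=None): straight line of the TCP; frame=None keeps the orientation; velocity is the mean speed in m/s. With guard (N) it stops when the force on the tool has changed by that much, and returns True; else False.
- env.set_joints(angles): joint-space move.
- env.release() and env.close_gripper(effort=None): open the fingers fully, or close them until they stop; effort is the grip in N (None keeps the last).
- env.hold(seconds).
- kinematics.ik(position, orientation): joint angles nearest the present ones, or None.
- monitor.sense(): the state.
- eyes.grab_frame(name): name is "scene" or "top"; returns a dict with "frame" (480x640x3 uint8, red, green, blue), "mtx" (3x3 intrinsics, pixels), "view" (4x4, takes a point from world to camera coordinates). Camera axes: x right, y down, z forward; pixel columns grow to the right and rows downward; lengths in m; the calibration is good to about 2 mm. A picture is of the moment at which its call begins. There is no depth.
A pose or a line that the arm cannot do raises env.MotionError and nothing moves.
- job.hand_in(): hands the job in; it is judged then, once.
The state is a dict: "clock": time; "joints": joint angles; "qvel": joint speeds; "joint_efforts": joint torques, N m; "position": TCP position; "ee_rot": TCP orientation; "contact_force": force on the tool from outside, world axes, zero at the start; "ft_torque": the same for the moment, N m; "finger_gap": opening from 0.0 (shut) to 1.0 (fully open); "gripper_force": force on a finger pad.
Only numpy, scipy, OpenCV 4.12 (cv2) and the standard library are available. Lean on these libraries where they do the work, as an engineer would, in place of code of your own. Each camera call takes 0.05 s, during which the arm holds its last target. There are 200 camera calls.

## Working session

There is one attempt and no reset: what is moved stays moved. The work goes in short steps, each a Python script; the robot and the scene stay as the last script left them, time stands still between calls to the robot, and variables do not carry over. Pictures are saved under pics/ and viewed, at most 10 in all, crops included, and the job is handed in when it is done.

```bash
mkdir -p pics; python3 - <<'E'
from bench import env, kinematics, monitor, eyes, job
import cv2,numpy as np
for n in ("scene","top"):
    f=eyes.grab_frame(n); cv2.imwrite(f"pics/{n}0.png",f["frame"][:,:,::-1]); np.savez(f"{n}0.npz",**f)
    print(n,f["mtx"].round(1).tolist(),f["view"].round(4).tolist())
print(monitor.sense())
print(env.hold_point_z)
E
```

```text
scene [[555.1, 0.0, 315.8], [0.0, 555.1, 239.3], [0.0, 0.0, 1.0]] [[0.449, -0.8935, 0.0036, -0.4449], [-0.5918, -0.3004, -0.7481, 0.259], [0.6695, 0.3337, -0.6636, 1.3499], [0.0, 0.0, 0.0, 1.0]]
top [[552.5, 0.0, 329.5], [0.0, 552.5, 241.1], [0.0, 0.0, 1.0]] [[-0.0137, -0.9999, -0.0088, -0.2246], [-0.9934, 0.0146, -0.1136, 0.5091], [0.1137, 0.0072, -0.9935, 1.4162], [0.0, 0.0, 0.0, 1.0]]
{'clock': 0.1, 'joints': array([-1.45740804e+00,  3.13407592e-01,  1.49836052e+00,  2.11963556e-05,
        1.33101318e+00, -2.23400038e-01]), 'qvel': array([-0.00033217, -0.00082046, -0.00188858,  0.00169571, -0.0003146 ,
       -0.00198535]), 'joint_efforts': array([ 3.20016436e-03, -4.12895143e+01, -2.60142606e+01, -1.15797206e-04,
        2.96381324e-03, -2.93082064e-05]), 'position': array([ 0.17345696, -0.49527249,  0.2307856 ]), 'ee_rot': array([ 9.85855424e-01,  1.67596926e-01,  4.29523696e-05, -5.92852815e-04]), 'contact_force': array([0.5261364 , 0.35114537, 0.43258933]), 'ft_torque': array([-2.11422645e-04,  2.04914183e-02,  6.53788769e-05]), 'gripper_force': 0.0, 'finger_gap': 0.9998274694361178}
0.0187
```

View pics/scene0.png

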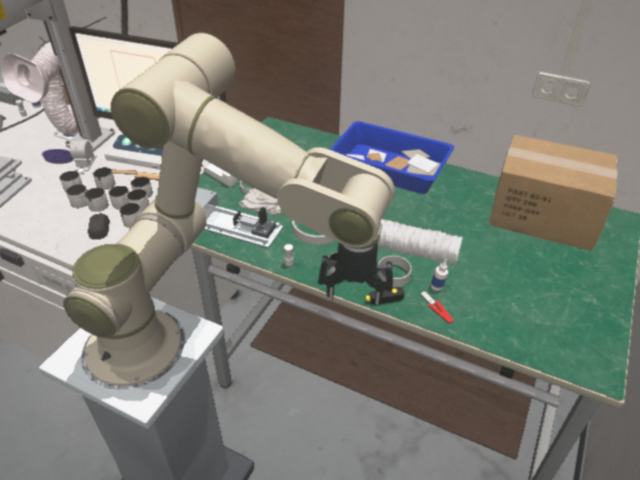

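View pics/top0.png

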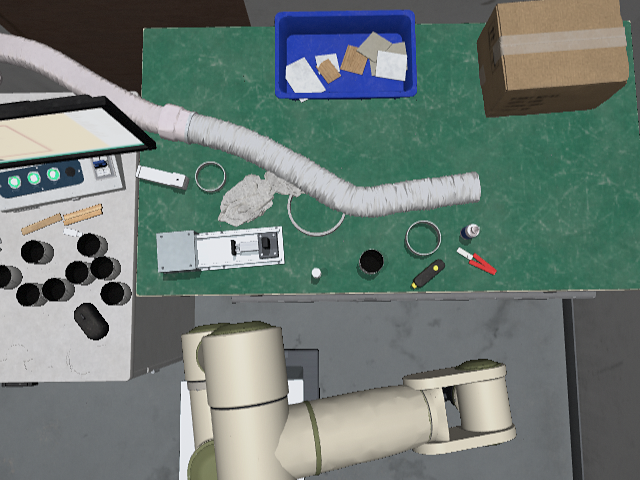

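The top view shows the cup at about (371,261), with the fixture spanning x 157–284 and y 228–271. The hood is at the left end and the grip near (268,245). The gauge pin is at (316,272). I'll enlarge these areas.

```bash
python3 - <<'E'
import cv2
im=cv2.imread("pics/top0.png")
a=cv2.resize(im[220:285,150:290],None,fx=5.7,fy=5.7,interpolation=cv2.INTER_CUBIC)
cv2.imwrite("pics/c1.png",a)
b=cv2.resize(im[240:285,300:400],None,fx=8,fy=8,interpolation=cv2.INTER_CUBIC); cv2.imwrite("pics/c2.png",b)
E
```

```text
(no output)
```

View pics/c1.png

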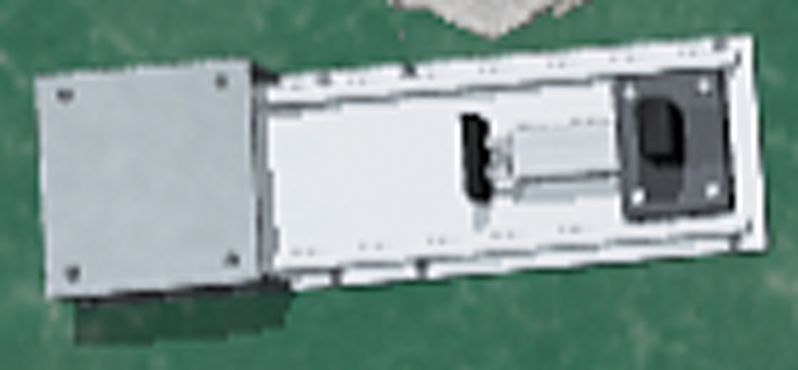

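View pics/c2.png

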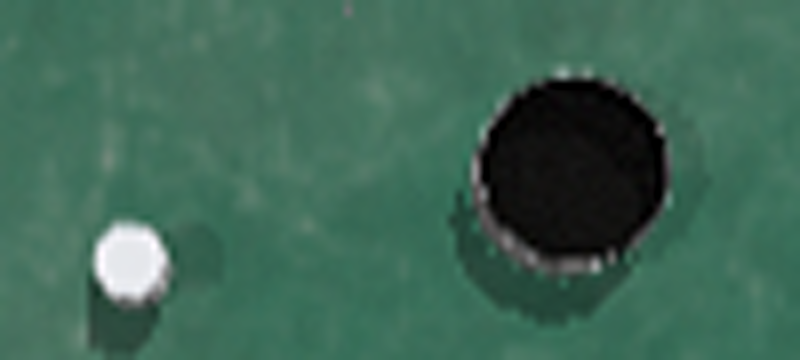

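The crops show the hood roof corners at (37,77), (250,60), (267,277) and (50,298) in c1, and the plate end corners at (752,37) and (768,248). The pad edge is at x≈465 and the grip top centre at (661,130). In c2 the cup rim centre is at (571,168) and the gauge pin top at (131,262).

```bash
cat > h.py <<'E'
import numpy as np
from scipy.optimize import least_squares
f={n:dict(np.load(f"{n}0.npz")) for n in("top","scene")}
def proj(P,n="top"):
    P=np.atleast_2d(P); c=P@f[n]["view"][:3,:3].T+f[n]["view"][:3,3]; p=c@f[n]["mtx"].T; return p[:,:2]/p[:,2:]
def back(uv,z,n="top"):
    V=f[n]["view"]; d=V[:3,:3].T@np.linalg.inv(f[n]["mtx"])@[*uv,1]; o=-V[:3,:3].T@V[:3,3]; return o+d*(z-o[2])/d[2]
c1=lambda p:(np.array(p)+.5)/5.7-.5+[150,220]
c2=lambda p:(np.array(p)+.5)/8-.5+[300,240]
E
python3 - <<'E'
from h import *
L=np.array([[50,155,70],[50,60,70],[-50,60,70],[-50,155,70],[50,-160,8],[-50,-160,8],[20,-32,49],[-20,-32,49]])/1e3
U=c1([[37,77],[250,60],[267,277],[50,298],[752,37],[768,248],[463,114],[468,200]])
def W(p,L): c,s=np.cos(p[2]),np.sin(p[2]); return np.c_[p[0]+c*L[:,0]-s*L[:,1],p[1]+s*L[:,0]+c*L[:,1],L[:,2]]
r=least_squares(lambda p:(proj(W(p,L))-U).ravel(),[.5,.1,0],x_scale=[.1,.1,.1])
p=r.x; print(p,np.degrees(p[2])); print(r.fun.reshape(-1,2).round(2).tolist())
cup=back(c2([571,168]),.052); pin=back(c2([131,262]),.063); print("cup",cup,"pin",pin)
g=back(c1([661,130]),.096); R=np.array([[np.cos(p[2]),-np.sin(p[2])],[np.sin(p[2]),np.cos(p[2])]])
print("grip",g,"local",R.T@(g[:2]-p[:2]))
print("bay",W(p,np.array([[0,.02,.008]])))
print("scene: cup,pin,hood corners",proj([cup,pin],"scene"),proj(W(p,L),"scene"))
for u in([430,290],[470,231],[480,262],[404,238]): print(u,back(u,.02))
E
```

```text
[0.48978289 0.05144003 0.07171525] 4.108981408999191
[[-0.0, -0.12], [-0.23, -0.33], [-0.95, 0.66], [-0.32, 0.19], [0.01, -0.26], [0.06, 0.09], [0.66, -0.29], [0.79, 0.01]]
cup [ 0.45162267 -0.33728295  0.052     ] pin [ 0.42291896 -0.19658415  0.063     ]
grip [ 0.49734202 -0.07288848  0.096     ] local [-0.00136891 -0.12455058]
bay [[0.48834981 0.07138863 0.008     ]]
scene: cup,pin,hood corners [[337.72783441 259.29095091]
 [287.01860984 246.83380188]] [[188.98538768 184.97506897]
 [215.60671037 192.08697199]
 [198.29565203 210.90473708]
 [170.84633262 203.18901197]
 [281.42290465 225.52682157]
 [266.70880534 246.03338326]
 [238.04827077 210.37045567]
 [231.53837306 218.16718234]]
[430, 290] [ 0.37525637 -0.49108229  0.02      ]
[470, 231] [ 0.52825152 -0.60133734  0.02      ]
[480, 262] [ 0.44626637 -0.62391817  0.02      ]
[404, 238] [ 0.51227939 -0.42755745  0.02      ]
```

```bash
cat >> h.py <<'E'
from bench import env, kinematics, monitor, eyes, job
from scipy.spatial.transform import Rotation as Ro
FX=np.array([.48978,.05144]); TH=.0717
def fx(x,y,z): c,s=np.cos(TH),np.sin(TH); return np.array([FX[0]+c*x-s*y,FX[1]+s*x+c*y,z])
def down(phi):
    y=np.array([np.cos(phi),np.sin(phi),0]); z=np.array([0,0,-1.]); return Ro.from_matrix(np.c_[np.cross(y,z),y,z]).as_quat()
def st(m=""):
    s=monitor.sense(); print(m,round(s["clock"],2),s["position"].round(4),"F",s["contact_force"].round(1),"gap",round(s["finger_gap"],3),"gf",round(s["gripper_force"],1)); return s
E
python3 - <<'E'
from h import *
for k in (0,np.pi):
    for P in ([.4516,-.3373,.2],fx(0,.02,.15)):
        q=kinematics.ik(np.array(P),down(TH+k)); print(k,None if q is None else q.round(2))
for k in (np.pi/2,-np.pi/2): print(kinematics.ik(fx(0,-.125,.15),down(TH+k)).round(2))
E
```

```text
0 [-0.85  0.42  1.43 -0.    1.29 -0.92]
0 [-0.09  0.33  1.7  -0.    1.11 -0.16]
3.141592653589793 [-0.85  0.42  1.43 -0.    1.29  2.22]
3.141592653589793 None
[-0.38  0.35  1.67 -0.    1.12 -2.02]
[-0.38  0.35  1.67 -0.    1.12  1.12]
```

```bash
python3 - <<'E'
from h import *
q=down(TH); c=np.array([.4516,-.3373])
env.reach(np.r_[c,.13],q); st("above")
print(env.movel(np.r_[c,.014],velocity=.1,guard=8)); st("down")
env.close_gripper(effort=25); st("closed")
env.movel(np.r_[c,.13],velocity=.1); s=st("lift")
f=eyes.grab_frame("scene"); 
import cv2; cv2.imwrite("pics/s1.png",cv2.resize(f["frame"][170:310,180:440,::-1],None,fx=3,fy=3,interpolation=cv2.INTER_CUBIC))
E
```

```text
above 1.37 [ 0.4511 -0.3382  0.1304] F [-0.  -0.1 -0.4] gap 1.001 gf 0.0
False
down 2.67 [ 0.4519 -0.3376  0.0146] F [ 0.2  0.3 -0.3] gap 0.999 gf 0.0
closed 3.02 [ 0.4517 -0.3375  0.0146] F [-1.9  0.9  6.3] gap 0.723 gf 27.5
lift 4.33 [ 0.4514 -0.3371  0.1293] F [ 0.1  0.5 -2. ] gap 0.722 gf 27.5
```

View pics/s1.png

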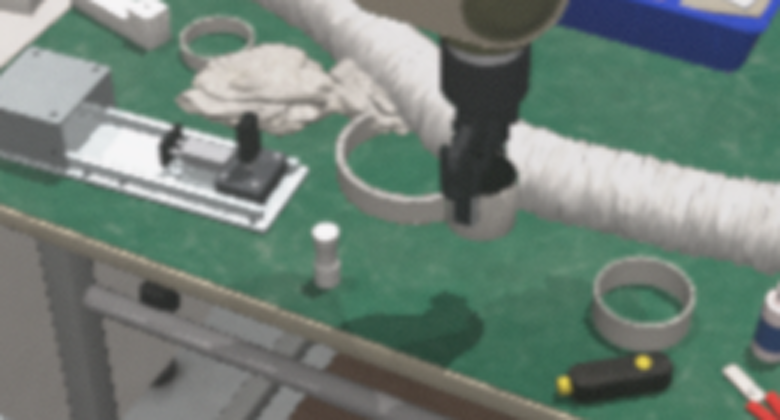

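The cup is held upright at (485,200) in the crop. The gap of 0.722 is about 61.4 mm, which matches its diameter. Next I carry it to the bay.

```bash
python3 - <<'E'
from h import *
q=down(TH)
p=monitor.sense()["position"]; env.movel([p[0],p[1],.17],velocity=.15)
env.reach(fx(0,.02,.17),q)
env.movel(fx(0,.02,.055),velocity=.12); st("pre")
print(env.movel(fx(0,.02,.0225),velocity=.03,guard=6)); s=st("down")
E
python3 - <<'E'
import sys; sys.path.insert(0,'.')
from h import *
import cv2
for n in("scene",):
    f=eyes.grab_frame(n); cv2.imwrite("pics/s2.png",cv2.resize(f["frame"][160:260,170:310,::-1],None,fx=5,fy=5,interpolation=cv2.INTER_CUBIC))
E
```

```text
pre 7.42 [0.4888 0.0713 0.0556] F [ 0.2 -0.3 -1.1] gap 0.722 gf 27.7
True
down 8.48 [0.4882 0.0714 0.0226] F [-0.7 -0.4  5.2] gap 0.721 gf 28.3
```

View pics/s2.png

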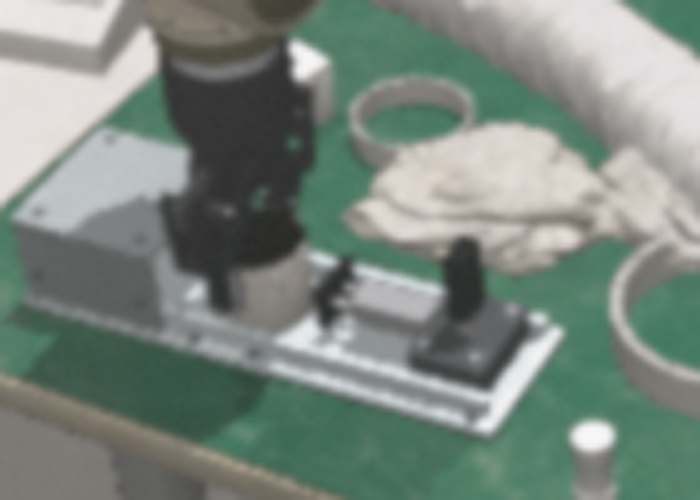

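The cup is in the channel at floor height. I'll release it and grip the jaw.

```bash
python3 - <<'E'
from h import *
import cv2
env.release(); st("rel")
env.movel(fx(0,.02,.17),velocity=.15)
q=down(TH-np.pi/2)
env.reach(fx(0,-.125,.17),q)
f=eyes.grab_frame("scene"); cv2.imwrite("pics/s3.png",cv2.resize(f["frame"][160:260,170:310,::-1],None,fx=5,fy=5,interpolation=cv2.INTER_CUBIC))
print(env.movel(fx(0,-.125,.060),velocity=.1,guard=8)); st("at grip")
env.close_gripper(effort=40); st("gripped")
E
```

```text
rel 8.9 [0.4875 0.0715 0.0219] F [ 0.3  0.4 -0.2] gap 0.999 gf 0.0
False
at grip 12.51 [ 0.4991 -0.0734  0.0605] F [-0.   0.5  0.4] gap 0.997 gf 0.0
gripped 13.14 [ 0.4987 -0.0727  0.0602] F [-1.9  5.2  5.9] gap 0.181 gf 40.4
```

View pics/s3.png

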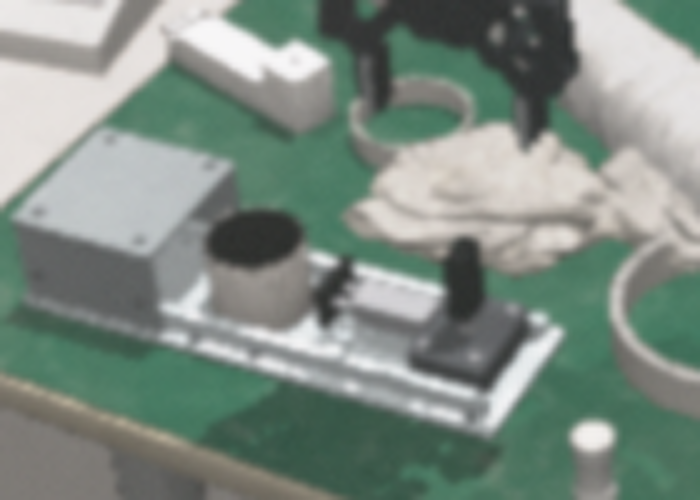

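The cup stands upright and free in the bay at about (255,265). The grip gap of 15.4 mm matches the 16 mm block, so the push can start.

```bash
cat >> h.py <<'E'
YD=np.array([-np.sin(TH),np.cos(TH)])
def fy():  # force opposing the push
    return -monitor.sense()["contact_force"][:2]@YD
def tr(): return ((monitor.sense()["position"][:2]-FX)@YD+.125)*1e3
E
python3 - <<'E'
from h import *
t0=tr(); print("t0",t0)
for d,v in ((10,.03),(20,.03),(30,.02),(40,.03),(50,.03),(60,.03),(66,.03)):
    env.movel(fx(0,-.125+d/1e3,.060),velocity=v,guard=30); a=fy(); env.hold(.15); print(d,round(tr(),2),round(a,1),round(fy(),1))
for i in range(6):
    d+=1.5; env.movel(fx(0,-.125+d/1e3,.060),velocity=.01,guard=15); a=fy(); env.hold(.1); print(d,round(tr(),2),round(a,1),round(fy(),1))
st()
E
```

```text
t0 0.498652307515432
10 8.25 8.9 9.9
20 18.2 10.0 9.9
30 27.9 12.8 12.9
40 38.14 11.2 11.1
50 48.16 11.1 10.7
60 58.19 10.2 10.6
66 64.22 11.1 11.3
67.5 65.42 13.2 14.2
69.0 66.84 13.2 13.5
70.5 68.33 13.7 13.3
72.0 69.86 13.2 14.5
73.5 71.36 13.2 13.4
75.0 72.87 14.1 13.7
 20.01 [ 0.4935 -0.0006  0.0602] F [ -3.7 -14.    3.3] gap 0.18 gf 40.3
```

```bash
python3 - <<'E'
from h import *
d=75.; n=0
while d<117:
    d+=1.2; env.movel(fx(0,-.125+d/1e3,.060),velocity=.01,guard=15); env.hold(.1)
    F=np.mean([fy() for _ in range(3)]); print(round(d,1),round(tr(),2),round(F,1))
    n=n+1 if F>16.3 else 0
    if n>=2 or F>19 or monitor.sense()["clock"]>45: break
st()
E
```

```text
76.2 74.05 13.5
77.4 75.28 13.9
78.6 76.46 13.6
79.8 77.64 13.4
81.0 78.86 14.0
82.2 80.05 13.8
83.4 81.26 12.7
84.6 82.46 13.9
85.8 83.67 12.6
87.0 84.85 13.8
88.2 86.09 13.5
89.4 87.28 13.6
90.6 88.5 14.0
91.8 89.7 13.9
93.0 90.89 13.5
94.2 92.08 12.8
95.4 93.28 13.5
96.6 94.5 13.9
97.8 95.7 12.8
99.0 96.91 12.8
100.2 98.1 13.9
101.4 99.32 13.8
102.6 100.5 13.3
103.8 101.72 12.3
105.0 102.92 13.7
106.2 104.03 14.2
107.4 105.07 16.1
108.6 106.1 17.7
109.8 107.09 18.7
 30.64 [0.491  0.0336 0.0603] F [ -3.4 -19.    4.3] gap 0.182 gf 40.4
```

The end stop was met at a travel of about 103.8 mm, with the expected slope of about 1.5 N/mm. I'll add a little more travel, relax the arm, release and withdraw.

```bash
python3 - <<'E'
from h import *
import cv2
env.movel(fx(0,-.125+.1110,.060),velocity=.01,guard=10); env.hold(.1); print(tr(),fy())
for d in (110.2,109.5):
    env.movel(fx(0,-.125+d/1e3,.060),velocity=.01); print(d,tr(),fy())
env.release(); env.hold(.2); st("rel")
print(env.movel(fx(0,-.125+.109,.20),velocity=.12,guard=15)); st()
env.movel(fx(-.05,-.2,.25),velocity=.2); env.hold(.2)
f=eyes.grab_frame("top"); cv2.imwrite("pics/t4.png",cv2.resize(f["frame"][215:300,150:290,::-1],None,fx=5.7,fy=5.7,interpolation=cv2.INTER_CUBIC))
E
```

```text
108.07861019334212 19.426204614923606
110.2 108.08203452917901 13.997017383206876
109.5 108.05536693638464 9.253325853278946
rel 32.38 [0.4909 0.036  0.06  ] F [-0.3  0.7  0.2] gap 1.001 gf 0.0
False
 33.7 [0.4906 0.0355 0.1994] F [-1.2 -0.1 -0.9] gap 1.001 gf 0.0
```

View pics/t4.png

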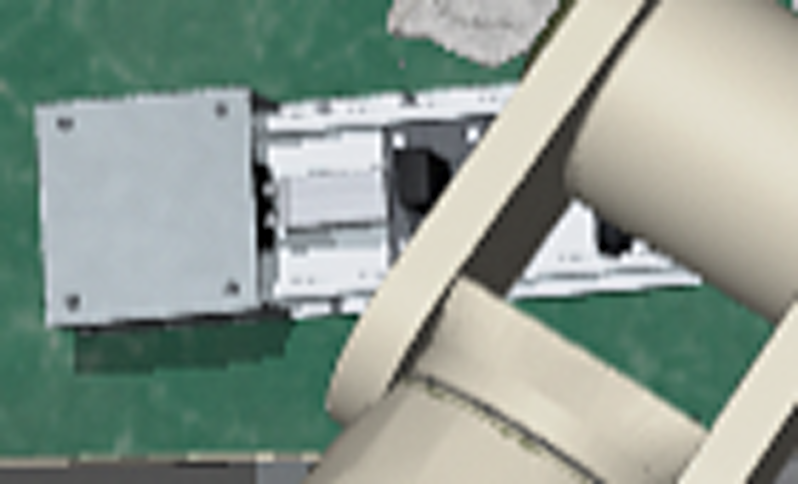

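The jaw has stayed forward. The grip top is now at about (413,178), which is about 107 mm of travel, and the pad is at the hood mouth. I'm handing in.

```bash
python3 -c "
from bench import job; print(job.hand_in())"
```

```text
the job is handed in; nothing more can be done
None
```

The cup is clamped upright against the hidden end stop at an estimated 6–6.5 N, based on the push-force rise and the pad's spring rate. The jaw is released, the arm is clear, and the job is handed in.

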